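# Clear the wax press: rack the scraper, lift off the valve-ball tray

### The arm

A 7-joint arm with a two-finger parallel gripper is mounted at the origin on the work surface. World frame = base frame: x ahead of the robot, y to its left, z up, the work surface at z = 0. Lengths are in m, angles in rad, forces in N, time in s.
With the tool pointing down it reaches from about 0.425 to 0.8 m from the base axis. Payload 8.3 kg.
Tool frame: the origin (TCP) lies midway between the tips of the shut fingers; the grasp point (between the pads) lies 19 mm behind it (robot.grip_depth is the distance from the TCP to the grasp point, in m); z points along the fingers, y is the direction in which the jaws open and shut (so a half turn about z gives the same grasp; the last joint's range is limited). The gripper opens to 85 mm and grips with 20 to 120 N. Pads are 22 mm wide; open, the fingers measure 114 mm over their backs; the gripper's body (76 mm by 85 mm) begins 54 mm behind the grasp point. The pads swing forward as they close: fully open they stand 13 mm farther back than shut.
Start: joints at [1.139, 0.383, 0.016, 1.37, -0.006, 1.388, -0.046], TCP at [0.225, -0.583, 0.231] pointing down, gripper open.
Joint ranges: [-2.95, 2.95], [-0.25, 2.06], [-1.52, 1.56], [0.18, 2.33], [-1.44, 4.58], [0.02, 2.06], [-3.01, 3.01]. Speed limits (rad/s): [2.39, 2.39, 3.01, 3.01, 3.14, 3.14, 3.14].

### API

Orientations are given as [roll, pitch, yaw] about the fixed x, y, z axes, in that order (R = Rz(yaw) Ry(pitch) Rx(roll)).
In Python, from rig import robot gives the robot as it stands. The module is installed in compiled form; this text tells all that it offers. Calls block until the motion is done:
- robot.reach(position, orientation): joint-space move of the TCP to a pose.
- robot.move_straight(position, rotation=None, vel=0.15, f_stop=None): straight line of the TCP; rotation=None keeps the orientation; vel is the mean speed in m/s. With f_stop (N) it stops when the force on the tool has changed by that much, and returns True; else False.
- robot.move_joints(angles): joint-space move.
- robot.move_gripper(opening): opening from 0.0 (shut) to 1.0 (fully open); the grip force is fixed at half the most; returns when the fingers have stopped.
- robot.pause(seconds).
- robot.ik(position, orientation): joint angles nearest the present ones, or None.
- robot.sense(): the state.
- robot.grab_frame(name): name is "scene" or "top" or "wrist"; returns a dict with "image" (384x512x3 uint8, red, green, blue), "mtx" (3x3 intrinsics, pixels), "R" (3x3) and "t" (3): a world point X has camera coordinates R X + t; the wrist camera has in their place "hand_eye" (4x4, takes a point from camera to tool coordinates, whose origin is the TCP and whose axes are the flange's). Camera axes: x right, y down, z forward; pixel columns grow to the right and rows downward; lengths in m; the calibration is good to about 2 mm. A picture is of the moment at which its call begins: read the wrist's pose just before it. There is no depth.
A pose or a line that the arm cannot do raises robot.Unreachable and nothing moves.
- robot.job_done(): hands the job in, once; it reports no verdict.
Trained networks look in a picture, given as the dict that the camera call returned (one of the last four; its "shot" number tells which), for a name from the list of things; names that differ only in an ending like _2 or _b are one class to them, and where a whole thing is asked for, a point or a joint stands for the part that bears it (a point fixed in the world has none). Each returns a list of dicts, best first, with "confidence" (0 to 1); they miss things now and then, are a little off and sometimes report something else, mostly with a low value. They report only what shows in the picture. A call takes as long as a camera call.
- robot.search_frame(thing, picture): "xy" ([column, row] in pixels, amid what is visible of it).
The state is a dict: "time_s": time; "joint_pos": joint angles; "joint_velocities": joint speeds; "effort": joint torques, N m; "eef_pos": TCP position; "eef_rot": TCP orientation; "contact_force": force on the tool from outside, world axes, zero at the start; "torque": the same for the moment, N m; "grip_width": opening from 0.0 (shut) to 1.0 (fully open).
Only numpy, scipy, OpenCV 4.12 (cv2) and the standard library are available. Lean on these libraries where they do the work, as an engineer would, in place of code of your own. Each camera call takes 0.05 s, during which the arm holds its last target. There are 200 camera calls.

### The job

Clear the lid of the wax press. First slide the scraper, blade first, all the way into the slot of the wooden holder and let go of it; then lift the tray off the press, keeping the loose steel ball in its pocket, and hold it still and level over the middle of the steel trough, its underside about 10 cm above the trough's rim. Finish while still holding the tray there, and leave everything else where it stands.

Things in the scene. Friction and masses are not known exactly. Their poses are not given: they have to be found in the camera images.
- press: Wax-sheet press, fixed: white base with aluminium lid, 420 x 340 mm, flat lid top 55 mm above its origin. Origin: centre of its underside, on the bench. x: along its 420 mm side, away from the robot. A bent steel lid handle, 35 mm high, stands across the lid from 147 to 183 mm in +x; two clamps up to 100 mm high at the far end. Scraper and tray lie on the lid side by side, either one on the left.
- scraper: Loose flat scraper lying flat, 170 mm long, about 150 g. Origin: on the underside, midway along its length. x: towards the blade's tip, z up. Steel blade 60 mm wide, 4 mm thick, from x = +15 to the tip at +85 mm; straight wooden handle 26 mm wide, 18 mm high, from x = -85 to +15 mm, its underside flush with the blade's. Balances near x = +10 mm.
- scraper_tip (a point): Middle of the blade's front edge: scraper frame x = 85 mm, 2 mm above the underside.
- scraper_handle (a point): Middle of the wooden handle: scraper frame x = -35 mm, 9 mm above the underside.
- holder: Wooden holder, fixed, left or right of the press: base plate 170 (x) x 100 (y) mm, top 10 mm above the bench. Origin: centre of its underside. x points into the slot. Over the far end of the plate a roofed block (28 mm high overall) forms a flat level slot 66 mm wide (y) and 12 mm high, whose floor is the base plate; its mouth is at x = +20 mm and its closed end at x = +78 mm, so that with the blade home the handle stays outside, on the plate.
- slot_mouth (a point): Middle of the slot's floor at its mouth: holder frame x = 20, z = 10 mm.
- slot_end (a point): Middle of the slot's floor at its closed end: holder frame x = 78, z = 10 mm.
- tray: Loose steel tray, 130 (x) x 90 (y) mm plate 8 mm thick, about 300 g, balanced close under its handle. Origin: centre of its underside. z up. Handle: a level black bar over the middle, 14 mm thick (x), 76 mm long (y), from 50 to 70 mm above the underside, on two thin posts at y = +-32 mm. Two round pockets, 34 mm wide, 3 mm deep, with dark rubber floors, at x = +-42 mm; the ball is in the one at +x.
- tray_grip (a point): Centre of the tray's handle bar: 60 mm above the tray's underside.
- tray_pocket (a point): Where the ball's centre belongs: tray frame x = 42 mm, 17 mm above the underside.
- ball: Loose steel ball, 24 mm across, 55 g, lying free in the tray's pocket; it rolls up to 5 mm about in it and rolls out if the tray tips some 40 degrees. Its origin is on its surface and turns with it: use ball_center.
- ball_center (a point): Centre of the ball.
- trough: Open steel trough, fixed, on the other side of the press from the holder: 220 (x) x 150 (y) x 60 mm high, walls 3 mm. Origin: centre of its underside, on the bench; rim at 60 mm.
- coupling: Bystander: brass hose coupling, 28 mm wide, 36 mm high, loose on the press lid beyond scraper and tray.
- wax_cake: Bystander: round wax cake, 86 mm wide, 24 mm high.
- elbow: Bystander: copper pipe elbow, about 130 x 70 mm, lying on the bench.
- wrench: Bystander: steel wrench lying on the bench.
- tub: Bystander: open white plastic tub, 110 mm wide, 110 mm high.
- jar: Bystander: amber jar, 70 mm wide, 90 mm high.

How it is judged:
By the outcome, as a careful person would: the job done as asked, in the order asked, and still so for the second after the job is handed in, while the arm keeps its last pose, push and grip.
It also fails if it takes over 69 s, if anything falls off the work surface, if the arm or the gripper's body presses on something with over 40 N, if the wrist force passes 120 N, or if a joint passes its speed limit or range.

## Working session

There is one attempt and no reset: what is moved stays moved. The work goes in short steps, each a Python script; the robot and the scene stay as the last script left them, time stands still between calls to the robot, and variables do not carry over. Pictures are saved under pics/ and viewed, about 8 in all and at most 12, crops included, and the job is handed in when it is done.

```bash
mkdir -p pics; cat > h.py <<'E'
import numpy as np, cv2
from rig import robot
def save(im,name): cv2.imwrite('pics/'+name,cv2.cvtColor(im,cv2.COLOR_RGB2BGR))
def ray(f,xy,z):
    K=np.array(f['mtx']);R=np.array(f['R']);t=np.array(f['t'])
    d=R.T@np.linalg.inv(K)@np.array([xy[0],xy[1],1.]);c=-R.T@t
    return c+d*(z-c[2])/d[2]
def proj(f,X):
    p=np.array(f['mtx'])@(np.array(f['R'])@np.array(X,float)+np.array(f['t']));return p[:2]/p[2]
E
python3 - <<'E'
from h import *
s=robot.sense();print({k:np.round(v,3) for k,v in s.items()})
T=robot.grab_frame('top');S=robot.grab_frame('scene')
for f,n in((T,'top'),(S,'scene')):
    save(f['image'],n+'0.png'); print(n,np.round(-np.array(f['R']).T@f['t'],3))
for th,z in [('press',.055),('scraper',.06),('scraper_tip',.057),('scraper_handle',.064),('holder',.02),('slot_mouth',.01),('slot_end',.01),('tray',.06),('tray_grip',.115),('tray_pocket',.07),('ball_center',.072),('trough',.03),('coupling',.07)]:
    for f,n in((T,'top'),(S,'scene')):
        for d in robot.search_frame(th,f)[:2]:
            print(th,n,np.round(d['xy']),round(d['confidence'],2),np.round(ray(f,d['xy'],z),3))
E
```

```text
{'time_s': np.float64(0.0), 'joint_pos': array([ 1.139,  0.384,  0.016,  1.371, -0.006,  1.388, -0.047]), 'joint_velocities': array([-0.   , -0.001, -0.001, -0.   ,  0.002,  0.001, -0.001]), 'effort': array([ 1.0000e-03, -6.2759e+01,  8.4500e-01, -3.7182e+01,  1.7000e-02,
        1.4000e-02, -0.0000e+00]), 'eef_pos': array([ 0.225, -0.583,  0.23 ]), 'eef_rot': array([-3.14 ,  0.   ,  0.369]), 'contact_force': array([ 0.253,  0.654, -0.059]), 'torque': array([-0.019,  0.047, -0.029]), 'grip_width': np.float64(1.001)}
top [0.276 0.014 1.867]
scene [1.332 0.186 0.857]
press top [251. 157.] 0.94 [ 0.656 -0.009  0.055]
press scene [248. 258.] 0.8 [0.739 0.018 0.055]
scraper scene [285. 218.] 0.93 [0.573 0.087 0.06 ]
scraper_tip top [231. 180.] 0.57 [0.563 0.074 0.057]
scraper_tip scene [284. 218.] 0.91 [0.571 0.084 0.057]
scraper_tip scene [382. 238.] 0.37 [0.572 0.369 0.057]
scraper_handle top [230. 181.] 0.78 [0.557 0.078 0.064]
scraper_handle scene [209. 224.] 0.73 [ 0.657 -0.123  0.064]
scraper_handle scene [282. 215.] 0.58 [0.566 0.075 0.064]
holder top [160. 191.] 0.97 [0.523 0.363 
[... 406 characters left out ...]
01  0.01 ]
slot_end scene [379. 235.] 0.93 [0.52  0.373 0.01 ]
slot_end scene [222. 220.] 0.39 [ 0.582 -0.112  0.01 ]
tray top [273. 164.] 0.69 [ 0.625 -0.096  0.06 ]
tray top [229. 180.] 0.6 [0.563 0.083 0.06 ]
tray scene [220. 217.] 0.83 [ 0.617 -0.104  0.06 ]
tray_grip top [272. 167.] 0.74 [ 0.602 -0.087  0.115]
tray_grip scene [224. 219.] 0.89 [ 0.672 -0.069  0.115]
tray_pocket top [273. 165.] 0.66 [ 0.617 -0.096  0.07 ]
tray_pocket scene [222. 219.] 0.69 [ 0.633 -0.093  0.07 ]
ball_center scene [212. 220.] 0.52 [ 0.648 -0.117  0.072]
trough top [346. 180.] 0.69 [ 0.559 -0.395  0.03 ]
trough scene [144. 195.] 0.97 [ 0.562 -0.387  0.03 ]
trough scene [219. 220.] 0.4 [ 0.605 -0.113  0.03 ]
```

```bash
python3 - <<'E'
import cv2,numpy as np
a=cv2.imread('pics/top0.png')[110:260,120:420];b=cv2.imread('pics/scene0.png')[140:300,90:430]
cv2.imwrite('pics/c0.png',cv2.resize(a,None,fx=2.66,fy=2.66,interpolation=3)); cv2.imwrite('pics/c1.png',cv2.resize(b,None,fx=2.35,fy=2.35,interpolation=3))
E
```

```text
(no output)
```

View pics/c0.png

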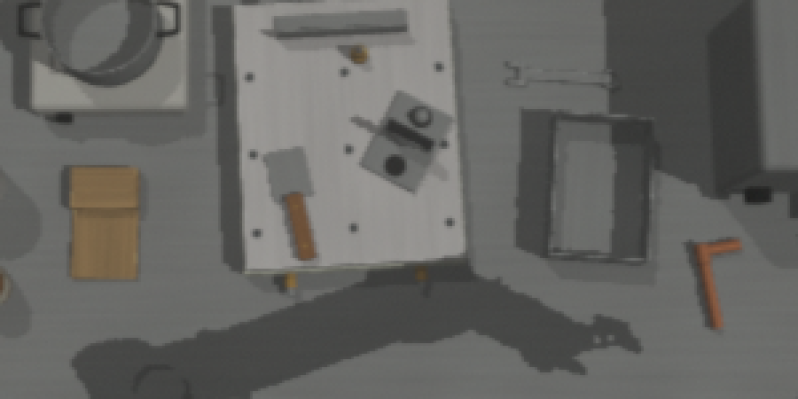

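View pics/c1.png

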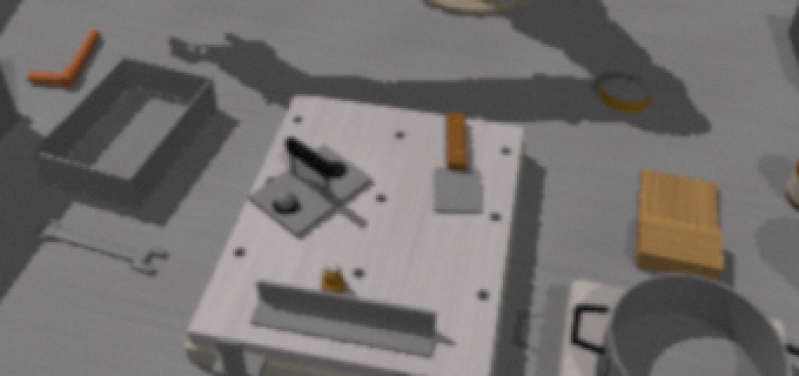

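Top view: scraper left on the lid at crop (295,205) with blade pointing away, tray right at (405,140) with ball in the far pocket (420,117), holder left with roof at the far end (105,187), and trough right at (600,185). I'll refine with the wrist camera.

```bash
cat >> h.py <<'E'
from scipy.spatial.transform import Rotation as Ro
def wrist(name=None):
    s=robot.sense();f=robot.grab_frame('wrist')
    T=np.eye(4);T[:3,:3]=Ro.from_euler('xyz',s['eef_rot']).as_matrix();T[:3,3]=s['eef_pos']
    W=np.linalg.inv(T@np.array(f['hand_eye']));f['R']=W[:3,:3];f['t']=W[:3,3]
    if name: save(f['image'],name)
    return f
E
python3 - <<'E'
from h import *
import pickle
out={}
for n,p in (('press',[.50,.0,.40]),('holder',[.46,.36,.30])):
    try: robot.reach(p,[np.pi,0,0])
    except robot.Unreachable: print('unreach',n); continue
    robot.pause(.3)
    f=wrist(f'w_{n}.png'); out[n]=f
    if n=='press': print(np.round(f['hand_eye'],3),np.round(f['mtx'],1))
    print(n,robot.sense()['time_s'],robot.sense()['joint_pos'].round(2))
    L=[('scraper',.06),('scraper_handle',.064),('tray',.06),('tray_grip',.115),('ball',.072)] if n=='press' else [('holder',.02)]
    for th,z in L:
        for d in robot.search_frame(th,f)[:2]: print(th,np.round(d['xy']),round(d['confidence'],2),np.round(ray(f,d['xy'],z),3))
pickle.dump(out,open('f.pkl','wb'))
a=cv2.imread('pics/w_press.png');b=cv2.imread('pics/w_holder.png')
E
```

```text
[[ 0.001 -0.955 -0.298  0.078]
 [ 1.     0.001  0.001  0.002]
 [-0.001 -0.298  0.955 -0.143]
 [ 0.     0.     0.     1.   ]] [[303.7   0.  257. ]
 [  0.  303.7 195.9]
 [  0.    0.    1. ]]
press 4.1167 [ 0.51  0.13 -0.65  1.34  0.08  1.69 -1.7 ]
scraper [206. 114.] 0.56 [0.559 0.076 0.06 ]
scraper [322.  60.] 0.16 [ 0.635 -0.097  0.06 ]
scraper_handle [206. 115.] 0.8 [0.558 0.074 0.064]
tray [323.  63.] 0.58 [ 0.632 -0.1    0.06 ]
tray_grip [321.  63.] 0.85 [ 0.625 -0.085  0.115]
tray_grip [478. 114.] 0.65 [ 0.561 -0.303  0.115]
ball [340.  35.] 0.51 [ 0.666 -0.118  0.072]
holder 6.1167 [-0.02  0.43 -0.99  1.33  0.36  1.57 -2.54]
holder [249. 110.] 0.8 [0.527 0.368 0.02 ]
holder [116. 196.] 0.52 [0.406 0.563 0.02 ]
```

View pics/w_press.png

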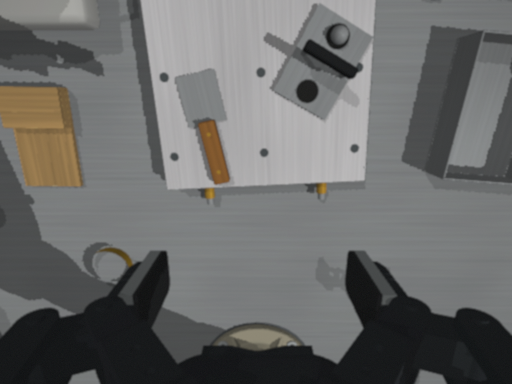

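View pics/w_holder.png

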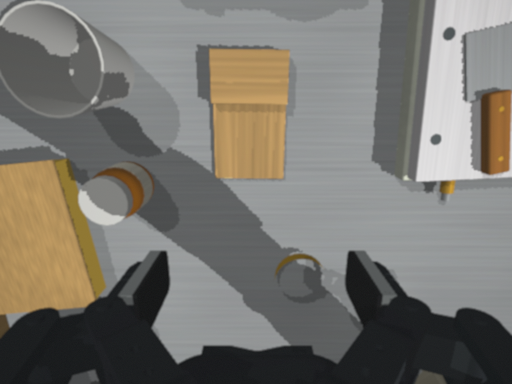

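```bash
cat >> h.py <<'E'
from scipy.optimize import minimize
def box(x0,x1,y0,y1,z0,z1): return np.array([[x,y,z] for x in(x0,x1) for y in(y0,y1) for z in(z0,z1)])
U=4
def fit(f,mask,boxes,zb,p0,roi):
    """silhouette fit of boxes: pose (x,y,yaw) on plane zb; roi=(c0,r0,c1,r1)"""
    c0,r0,c1,r1=roi; m=cv2.resize(mask[r0:r1,c0:c1].astype(np.float32),None,fx=U,fy=U,interpolation=cv2.INTER_LINEAR)
    def ren(p):
        im=np.zeros(m.shape,np.float32);c,s=np.cos(p[2]),np.sin(p[2])
        for b in boxes:
            X=np.c_[c*b[:,0]-s*b[:,1]+p[0],s*b[:,0]+c*b[:,1]+p[1],b[:,2]+zb]
            q=np.array([(proj(f,x)-[c0,r0]+.5)*U-.5 for x in X])
            h=cv2.convexHull((q*16).astype(np.int32)[:,None]); cv2.fillPoly(im,[h],1,shift=4)
        return im
    cost=lambda p:np.abs(ren(p)-m).sum()/m.sum()
    best=min((minimize(cost,p0,method='Nelder-Mead',options=dict(initial_simplex=np.array(p0)+np.r_[np.zeros((1,3)),k*np.diag([.012,.012,.12])],xatol=1e-4,fatol=1e-4)) for k in(1,-1,.4)),key=lambda r:r.fun)
    return best.x,best.fun
HOLD=[box(-.085,.085,-.05,.05,0,.01),box(.02,.085,-.05,.05,0,.028)]
HAND=[box(-.085,.015,-.013,.013,0,.018)]
BAR=[box(-.007,.007,-.038,.038,.05,.07)]
def hsv(f): return cv2.cvtColor(f['image'],cv2.COLOR_RGB2HSV).astype(int)
E
python3 - <<'E'
from h import *
import pickle
o=pickle.load(open('f.pkl','rb'))
P,H=o['press'],o['holder']
def show(n,f,m,b,z,p,roi):
    mm=np.zeros(m.shape,bool);c0,r0,c1,r1=roi;mm[r0:r1,c0:c1]=m[r0:r1,c0:c1]
    x,e=fit(f,mm,b,z,p,roi);print(n,mm.sum(),x.round(4),np.degrees(x[2]).round(2),'cost',round(e,3))
h=hsv(H);wood=(h[...,1]>90)
print('samples',h[150,250],h[75,250],h[190,330],hsv(P)[150,212],hsv(P)[60,330])
show('holder',H,wood,HOLD,0,[.52,.366,0],(195,35,305,195))
hp=hsv(P)
show('holder/press view',P,hp[...,1]>90,HOLD,0,[.52,.366,0],(0,75,100,200))
show('scraper',P,hp[...,1]>100,HAND,.055,[.56,.078,.17],(185,105,240,190))
show('scraper2',H,h[...,1]>100,HAND,.055,[.56,.078,.17],(470,80,512,180))
show('bar',P,hp[...,2]<45,BAR,.055,[.63,-.095,-.47],(298,30,362,82))
T=None
E
```

```text
samples [ 18 120 179] [ 18 121 175] [100   5 152] [ 15 164 131] [120   8  31]
holder 9467 [ 0.5158  0.3684 -0.0147] -0.84 cost 0.021
holder/press view 6183 [ 0.5153  0.3687 -0.008 ] -0.46 cost 0.039
scraper 1038 [0.5336 0.0733 0.2289] 13.12 cost 0.187
scraper2 2242 [0.5353 0.0689 0.2143] 12.28 cost 0.124
bar 820 [ 0.6284 -0.0956 -0.4807] -27.54 cost 0.398
```

```bash
python3 - <<'E'
from h import *
th=.22; d=np.array([np.cos(th),np.sin(th)]); o=np.array([.5345,.071])
g=o-.02*d
robot.reach([*(g-.05*d),.26],[np.pi,0,th]); robot.pause(.3)
f=wrist('w_scr.png');h=hsv(f);m=h[...,1]>90
q=proj(f,[*(o-.035*d),.064]).astype(int);print(q,robot.sense()['joint_pos'].round(2),robot.sense()['time_s'])
n,l,st,_=cv2.connectedComponentsWithStats(m.astype(np.uint8));k=l[q[1],q[0]];x0,y0,w,hh=st[k][:4];print(st[k])
mm=l==k
# fill rivets
mm=cv2.morphologyEx(mm.astype(np.uint8),cv2.MORPH_CLOSE,np.ones((9,9)))>0
roi=(max(x0-12,0),max(y0-12,0),min(x0+w+12,512),min(y0+hh+12,384))
x,e=fit(f,mm,HAND,.055,[*o,th],roi);print(x.round(4),e)
im=f['image'].copy();R=lambda p,X:np.array([x[0]+np.cos(x[2])*X[0]-np.sin(x[2])*X[1],x[1]+np.sin(x[2])*X[0]+np.cos(x[2])*X[1],X[2]+.055])
for b in HAND+[box(.015,.085,-.03,.03,0,.004)]:
    hull=cv2.convexHull(np.array([proj(f,R(x,v)) for v in b]).astype(np.int32)[:,None]);cv2.polylines(im,[hull],True,(255,0,0),1)
save(im,'w_scr2.png')
E
```

```text
[255 141] [ 0.83  0.13 -1.09  1.69  0.12  1.39 -1.63] 7.6917
[ 242   94   25   92 2091]
[0.5344 0.073  0.2247] 0.09246595948934555
```

View pics/w_scr2.png

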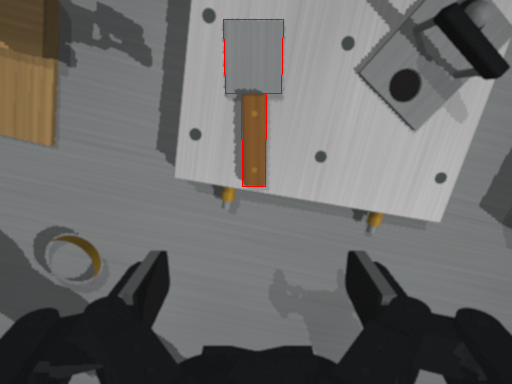

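Overlay fits blade (254,57) and handle (254,140) precisely. A round object (pixel 298,277 in the holder view) needs locating before I approach the holder low.

```bash
python3 - <<'E'
from h import *
import pickle
o=pickle.load(open('f.pkl','rb'))
for z in (0,.024,.09): print(z,ray(o['holder'],(298,277),z).round(3),ray(o['press'],(112,265),z).round(3),'edges',ray(o['holder'],(277,277),z).round(3),ray(o['holder'],(320,277),z).round(3),'jar',ray(o['holder'],(120,195),z).round(3))
f=wrist()
for th in('wax_cake','jar','tub'):
    for d in robot.search_frame(th,f)[:2]: print(th,np.round(d['xy']),round(d['confidence'],2),ray(f,d['xy'],.02).round(3))
x=np.array([.5344,.073]);th=.2247;d=np.array([np.cos(th),np.sin(th)]);g=x-.02*d
robot.reach([*g,.13],[np.pi,0,th])
print(robot.move_straight([*g,.058],vel=.08,f_stop=12)); s=robot.sense();print(s['eef_pos'].round(4),s['contact_force'].round(2))
robot.move_gripper(0.0); s=robot.sense();print('grip',s['grip_width'],s['contact_force'].round(2))
robot.move_straight([*g,.14],vel=.12);s=robot.sense();print('grip',s['grip_width'],s['contact_force'].round(2),s['time_s'])
E
```

```text
0 [0.259 0.289 0.   ] [0.262 0.289 0.   ] edges [0.259 0.324 0.   ] [0.259 0.252 0.   ] jar [0.402 0.566 0.   ]
0.024 [0.274 0.293 0.024] [0.276 0.276 0.024] edges [0.274 0.326 0.024] [0.274 0.258 0.024] jar [0.409 0.555 0.024]
0.09 [0.315 0.303 0.09 ] [0.315 0.241 0.09 ] edges [0.315 0.331 0.09 ] [0.315 0.273 0.09 ] jar [0.429 0.524 0.09 ]
False
[0.5152 0.0688 0.0584] [ 0.17 -0.35  0.47]
grip 0.28393246267310995 [-0.77  0.13  5.46]
grip 0.28884989139235806 [ 0.22  0.26 -2.14] 10.975
```

```bash
cat >> h.py <<'E'
def overlay(f,name,items):
    im=f['image'].copy()
    for boxes,p,zb,col in items:
        c,s=np.cos(p[2]),np.sin(p[2])
        for b in boxes:
            X=np.c_[c*b[:,0]-s*b[:,1]+p[0],s*b[:,0]+c*b[:,1]+p[1],b[:,2]+zb]
            cv2.polylines(im,[cv2.convexHull(np.array([proj(f,x) for x in X]).round().astype(np.int32)[:,None])],True,col,1)
    save(im,name)
SCR=HAND+[box(.015,.085,-.03,.03,0,.004)]
E
python3 - <<'E'
from h import *
hx=np.array([.5156,.3685]);th=-.012;d=np.array([np.cos(th),np.sin(th)])
g=lambda tip:hx+(tip-.105)*d   # grasp position for tip at holder x
robot.reach([*g(-.01),.14],[np.pi,0,th])
robot.move_straight([*g(-.01),.06],vel=.12); robot.pause(.3)
s=robot.sense();print(s['eef_pos'].round(4),s['eef_rot'].round(4),s['time_s'])
f=wrist();p=s['eef_pos'];y=s['eef_rot'][2]
scr=[p[0]+.02*np.cos(y),p[1]+.02*np.sin(y),y]
h=hsv(f);m=h[...,1]>90
overlay(f,'w_pre.png',[(HOLD,[*hx,th],0,(255,0,0)),(SCR,scr,p[2]-.0034,(0,255,0))])
E
```

```text
[0.4008 0.3701 0.0605] [-3.1412e+00 -8.0000e-04 -1.2000e-02] 13.3167
```

View pics/w_pre.png

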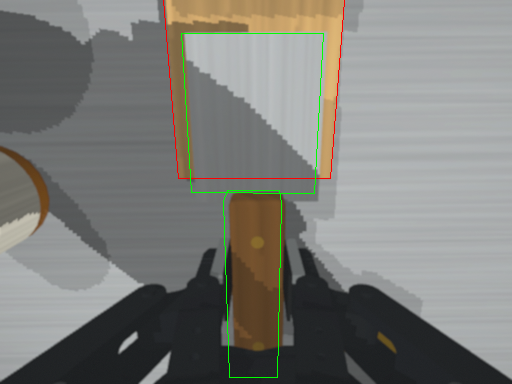

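Blade and holder overlays match to about a pixel and the blade is central to the holder (blade 185–322, holder 165–345). Inserting.

```bash
python3 - <<'E'
from h import *
hx=np.array([.5156,.3685]);th=-.012;d=np.array([np.cos(th),np.sin(th)])
g=lambda tip:hx+(tip-.105)*d
tip=lambda s:(s['eef_pos'][:2]-hx)@d+.105
robot.move_straight([*g(-.01),.0165],vel=.08,f_stop=10); s=robot.sense();print(tip(s),s['eef_pos'].round(4),s['contact_force'].round(2))
r=robot.move_straight([*g(.065),.0165],vel=.06,f_stop=8);s=robot.sense();print(r,tip(s),s['eef_pos'].round(4),s['contact_force'].round(2),s['torque'].round(2))
if not r:
    r=robot.move_straight([*g(.086),.0165],vel=.03,f_stop=10);s=robot.sense();print(r,tip(s),s['eef_pos'].round(4),s['contact_force'].round(2),s['torque'].round(2),s['time_s'])
E
```

```text
-0.010195189275169658 [0.4004 0.3701 0.0164] [ 0.15  0.02 -0.54]
False 0.06452834985745964 [0.4751 0.3692 0.0165] [-0.38 -0.21 -0.74] [ 0.03  0.06 -0.02]
True 0.07656073928807602 [0.4872 0.3686 0.0157] [-0.01  0.03 -1.92] [0.03 0.02 0.01] 15.9417
```

```bash
python3 - <<'E'
from h import *
hx=np.array([.5156,.3685]);th=-.012;d=np.array([np.cos(th),np.sin(th)])
g=lambda tip:hx+(tip-.105)*d
tip=lambda s:(s['eef_pos'][:2]-hx)@d+.105
def st(l,r=None):
    s=robot.sense();print(l,r,round(tip(s),4),s['eef_pos'].round(4),s['contact_force'].round(2),s['time_s']);return s
s=st('0');p=s['eef_pos']
r=robot.move_straight([p[0],p[1],.0125],vel=.03,f_stop=5);st('down',r)
p=robot.sense()['eef_pos']
r=robot.move_straight([*(g(.088)),p[2]],vel=.03,f_stop=14);st('push',r)
robot.move_gripper(.6);st('open')
p=robot.sense()['eef_pos']
robot.move_straight([p[0],p[1],.12],vel=.15)
robot.move_straight([p[0]-.03,p[1],.2],vel=.2);robot.pause(.3)
s=st('up');f=wrist()
L=[.0765-.085,0]
overlay(f,'w_ins.png',[(HOLD,[*hx,th],0,(255,0,0)),(SCR,[*(hx+(.078-.085)*d),th],.01,(0,255,0))])
E
```

```text
0 None 0.0766 [0.4872 0.3686 0.0157] [-0.01  0.03 -1.92] 15.9417
down False 0.0768 [0.4874 0.3689 0.0135] [-3.46 -2.71  9.49] 16.1917
push True 0.0768 [0.4874 0.3689 0.0135] [-1.74 -1.28  6.07] 16.425
open None 0.0761 [0.4867 0.3685 0.0126] [-0.48 -0.21  0.39] 16.8
up None 0.0461 [0.4567 0.3681 0.1989] [ 0.19 -0.04 -0.23] 18.5417
```

View pics/w_ins.png

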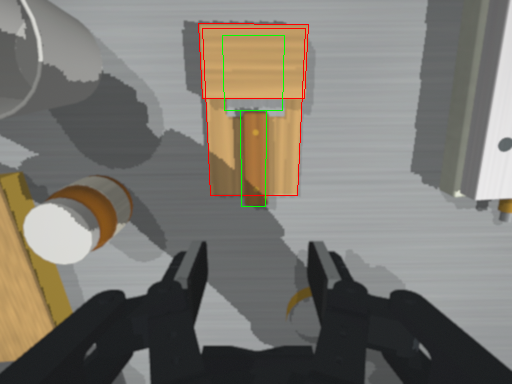

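Scraper is home: the handle matches the green prediction for tip = 78 mm (end at row 206). Next look at the trough and the tray.

```bash
python3 - <<'E'
from h import *
import pickle
o={}
robot.reach([.56,-.1,.33],[np.pi,0,0]) if robot.ik([.56,-.1,.33],[np.pi,0,0]) is not None else print('no')
robot.move_gripper(1.0);robot.pause(.2)
o['tray']=wrist()
t=robot.sense()['time_s']
robot.reach([.50,-.38,.33],[np.pi,0,0]);robot.pause(.3)
o['trough']=wrist();print(t,robot.sense()['time_s'],robot.sense()['joint_pos'].round(2))
pickle.dump(o,open('f2.pkl','wb'))
a=o['tray']['image'][:240,130:];b=o['trough']['image'][:240,130:]
im=np.vstack([a,b]);im=cv2.resize(np.hstack([a,b]),None,fx=1.0,fy=1.0);save(im,'two.png')
f=o['tray']
for th,z in(('tray_grip',.115),('ball',.072),('tray',.06)):
    for d in robot.search_frame(th,f)[:1]: print(th,np.round(d['xy']),d['confidence'],ray(f,d['xy'],z).round(3))
E
```

```text
21.0917 22.55 [ 1.19  0.53 -0.99  1.14  0.44  1.68 -1.25]
tray_grip [253. 104.] 0.92 [ 0.634 -0.098  0.115]
ball [270.  80.] 0.61 [ 0.662 -0.118  0.072]
tray [253. 106.] 0.8 [ 0.631 -0.097  0.06 ]
```

View pics/two.png

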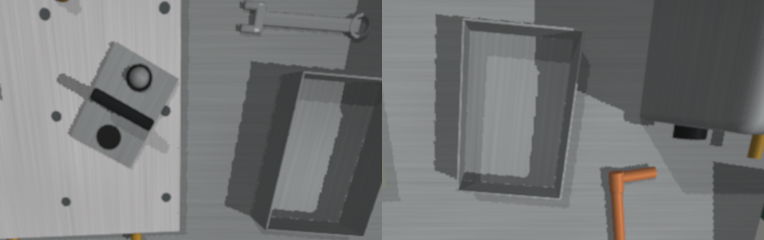

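```bash
python3 - <<'E'
from h import *
import pickle
o=pickle.load(open('f2.pkl','rb'));f=o['trough']
C=np.array([ray(f,c,.06)[:2] for c in((211,18),(330,30),(308,200),(208,192))]);print(C.round(3),'centre',C.mean(0).round(4))
print('sides',[np.linalg.norm(C[i]-C[(i+1)%4]).round(3) for i in range(4)])
v=C[0]-C[3]+C[1]-C[2];print('yaw',np.degrees(np.arctan2(v[1],v[0])))
for z in(0,.2,.4):print('machine',z,ray(f,(390,112),z).round(3))
f=o['tray'];h=hsv(f);m=(h[...,2]<50);m2=np.zeros(m.shape,bool)
n,l,st,ce=cv2.connectedComponentsWithStats(m.astype(np.uint8))
for i in range(1,n):
    if st[i][4]>60 and 180<ce[i][0]<330 and ce[i][1]<180:
        print(st[i],ce[i].round(1))
        if st[i][4]>500 or (abs(ce[i][0]-252)<8 and abs(ce[i][1]-109)<8): m2|=l==i
x,e=fit(f,m2,BAR,.055,[.63,-.097,-.48],(190,60,320,160));print('bar',x.round(4),np.degrees(x[2]),e)
print('pocket',ray(f,(238,137),.060).round(4),'ball',ray(f,(270,77),.072).round(4))
for psi in(x[2]+np.pi/2,x[2]-np.pi/2):
    q=robot.ik([x[0],x[1],.17],[np.pi,0,psi]);print(psi,None if q is None else np.round(q,2))
    for dp in (0,.3,-.3): 
        q=robot.ik([C.mean(0)[0],C.mean(0)[1],.2],[np.pi,0,psi+dp]);print('  trough',dp,None if q is None else np.round(q,2))
TR=[box(-.065,.065,-.045,.045,0,.008)]+BAR
overlay(f,'tray_ov.png',[(TR,x,.055,(255,0,0))])
TG=[box(-.11,.11,-.075,.075,.06,.06)]
c=C.mean(0);overlay(o['trough'],'trough_ov.png',[(TG,[*c,np.arctan2(v[1],v[0])],0,(255,0,0))])
a=cv2.imread('pics/tray_ov.png')[:220,130:];b=cv2.imread('pics/trough_ov.png')[:220,130:]
cv2.imwrite('pics/two2.png',np.hstack([a,b]))
E
```

```text
[[ 0.674 -0.325]
 [ 0.661 -0.47 ]
 [ 0.443 -0.454]
 [ 0.455 -0.312]] centre [ 0.5584 -0.3904]
sides [np.float64(0.145), np.float64(0.218), np.float64(0.143), np.float64(0.219)]
yaw -3.7795629095398433
machine 0 [ 0.563 -0.581  0.   ]
machine 0.2 [ 0.57  -0.496  0.2  ]
machine 0.4 [ 0.576 -0.412  0.4  ]
[256  65  25  26 172] [266.8  78.3]
[221  89  62  41 765] [251.  108.8]
[227 126  23  23 410] [238.2 136.7]
bar [ 0.6284 -0.0977 -0.4893] -28.0341422804223 0.2155892550945282
pocket [ 0.5916 -0.0768  0.06  ] ball [ 0.666  -0.1182  0.072 ]
1.0815082410289758 [ 0.8   0.69 -1.1   1.39  0.61  1.43 -0.79]
  trough 0 [ 1.17  0.77 -1.12  1.2   0.68  1.55 -0.31]
  trough 0.3 [ 1.19  0.79 -1.17  1.2   0.72  1.56 -0.03]
  trough -0.3 [ 1.15  0.74 -1.07  1.2   0.64  1.53 -0.59]
-2.0600844125608173 [-0.67  0.83  1.35  1.46 -0.81  1.48 -2.96]
  trough 0 [ 0.27  0.55  0.46  1.26 -0.24  1.39 -2.91]
  trough 0.3 [ 0.94  0.6  -0.62  1.22  0.33  1.43 -2.97]
  trough -0.3 [-0.06  0.76  1.13  1.27 -0.67  1.5  -2.94]
```

View pics/two2.png

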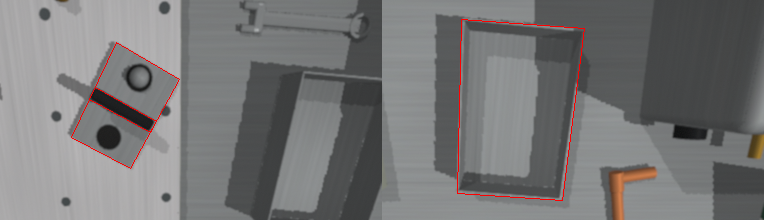

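```bash
python3 - <<'E'
from h import *
import pickle
o=pickle.load(open('f2.pkl','rb'));f=o['trough']
T=robot.grab_frame('top')
P=lambda f:np.array(f['mtx'])@np.c_[f['R'],f['t']]
for b in((405.7,175.8),(387.7,183.3)):
    X=cv2.triangulatePoints(P(f),P(T),np.array([[388.],[118.]]),np.array(b)[:,None])
    X=X[:3,0]/X[3,0];print(X.round(3),(proj(f,X)-[388,118]).round(1),(proj(T,X)-b).round(1))
im=T['image'][110:260,300:440];save(cv2.resize(im,None,fx=3,fy=3,interpolation=cv2.INTER_CUBIC),'top1.png')
E
```

```text
[ 0.567 -0.615  0.032] [36.2 -8.1] [-5.3  2.2]
[ 0.552 -0.576 -0.004] [-3.5  1.3] [ 0.6 -0.3]
```

View pics/top1.png

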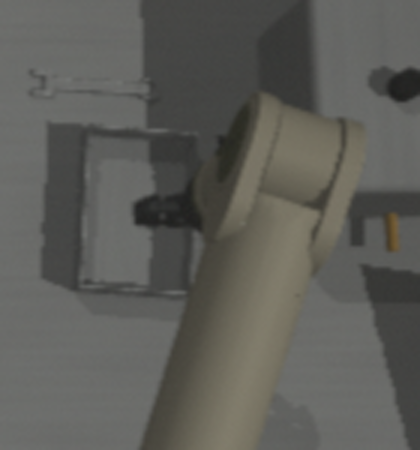

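Tray (130,105) and trough (520,108) overlays fit well. The box to the right (height about 0.23 m, face at y≈-0.58) stays clear of the wrist. Grasping the tray.

```bash
python3 - <<'E'
from h import *
p=[.6284,-.0977];psi=-.4893+np.pi/2
def st(l,r=None):
    s=robot.sense();print(l,r,s['eef_pos'].round(4),s['eef_rot'].round(3),s['contact_force'].round(2),round(float(s['grip_width']),3),s['time_s'])
robot.reach([*p,.22],[np.pi,0,psi]);st('hover')
r=robot.move_straight([*p,.096],vel=.08,f_stop=8);st('down',r)
if not r:
    robot.move_gripper(0);st('grip')
    robot.move_straight([*p,.12],vel=.04);st('lift');robot.pause(.2)
    robot.move_straight([*p,.201],vel=.08);robot.pause(.3);st('up')
    f=wrist('lift.png')
    for n in('ball','tray'):
        for d in robot.search_frame(n,f)[:1]:print(n,np.round(d['xy']),d['confidence'])
E
```

```text
hover None [ 0.6286 -0.1     0.2203] [3.141e+00 1.000e-03 1.077e+00] [-0.19 -0.87  0.08] 1.003 24.0
down False [ 0.6287 -0.0976  0.0965] [ 3.141 -0.     1.082] [-1.15  0.4   0.01] 0.998 25.7
grip None [ 0.6284 -0.0976  0.0962] [-3.142 -0.     1.082] [-1.13 -0.62  2.62] 0.154 26.35
lift None [ 0.6283 -0.0978  0.1199] [-3.142  0.     1.081] [-0.26 -0.2  -3.61] 0.154 27.1
up None [ 0.6283 -0.0977  0.2007] [-3.141  0.     1.082] [ 0.02 -0.19 -3.05] 0.149 28.7667
ball [326. 231.] 0.66
tray [257. 210.] 0.6
```

View pics/lift.png

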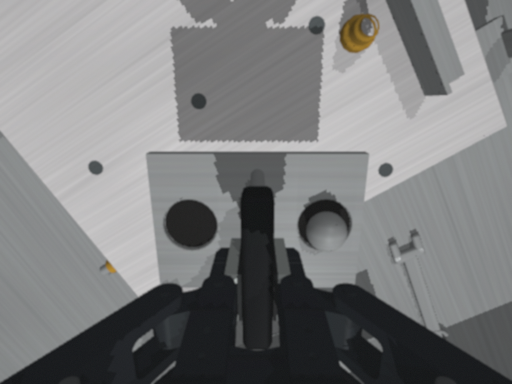

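Tray is held level (edge row 153 at both corners) with the ball in its pocket at (326,231). Carrying to the trough.

```bash
python3 - <<'E'
from h import *
c=[.5584,-.3904]
print(robot.move_straight([*c,.2015],vel=.10));robot.pause(1.0)
s=robot.sense();print(s['eef_pos'].round(4),s['eef_rot'].round(4),s['contact_force'].round(2),s['grip_width'],np.abs(s['joint_velocities']).max(),s['time_s'])
f=wrist();S=robot.grab_frame('scene')
TG=[box(-.11,.11,-.075,.075,.06,.06)]
TR=[box(-.065,.065,-.045,.045,0,.008)]
p=s['eef_pos']
for g,n in((f,'e1.png'),(S,'e2.png')): overlay(g,n,[(TR,[p[0],p[1],s['eef_rot'][2]-np.pi/2],p[2]-.041,(255,0,0)),(TG,[*c,-.066],0,(0,255,0))])
a=cv2.imread('pics/e1.png')[100:350];b=cv2.imread('pics/e2.png')[110:360,60:350]
cv2.imwrite('pics/end.png',np.hstack([a,b])[:, :800])
print([ (n,d['xy'],d['confidence']) for n in('ball',) for g in(f,S) for d in robot.search_frame(n,g)[:1]])
E
```

```text
False
[ 0.5584 -0.3904  0.2015] [-3.1416  0.      1.0814] [-0.79  0.14 -3.93] 0.1516879742043128 0.0020686664665487495 33.075
[('ball', [326.8, 232.2], 0.69), ('ball', [124.3, 163.8], 0.63)]
```

View pics/end.png

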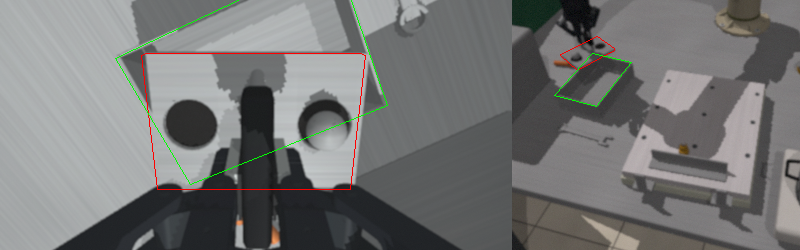

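```bash
python3 -c "
from rig import robot
print(robot.job_done(), robot.sense()['time_s'])"
```

```text
the job is handed in; nothing more can be done
the job is handed in; nothing more can be done
```

The scraper is in the holder's slot and released. The arm is holding the tray over the trough with the ball still in its pocket. I handed the job in after about 33 s of robot time.

- **Scraper:** The push into the slot stopped against resistance twice at the same spot. The estimated tip position there was 77 mm in the holder frame, against the slot's closed end at 78 mm. After I let go, the wrist picture matched the overlay for a fully home blade to about a pixel.
- **Tray:** It is held level at rest over the trough centre I measured, (0.558, -0.390). Its underside is at about z = 0.160 m, 10 cm above the rim. The last wrist picture matched the predicted tray and trough outlines. The ball was found in its pocket in both that and the scene picture.

No check failed or disagreed. After handing in, the robot returned no more readings, so the last state I have is from just before.

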